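Pack microscope port adapters alternately in their tray

ROBOT

A 6-joint arm with a two-finger parallel gripper is mounted at the origin on the work surface. World frame = base frame: x ahead of the robot, y to its left, z up, the work surface at z = 0. Lengths are in mm, angles in rad, forces in N, time in s.
With the tool pointing down it reaches from about 300 to 775 mm from the base axis. Payload 14.6 kg.
Tool frame: the origin (TCP) lies between the finger pads; the fingertips stand 11 mm ahead of it and the grasp point (between the pads) lies 8 mm behind it; z points along the fingers, y is the direction in which the jaws open and shut (so a half turn about z gives the same grasp; the last joint's range is limited). The gripper opens to 94 mm and grips with 3 to 60 N. Pads are 16 mm wide; open, the fingers measure 119 mm over their backs; the gripper's body (75 mm by 177 mm) begins 78 mm behind the grasp point.
Start: joints at [1.118, 0.3, 1.521, -0, 1.321, -0.067], TCP at [206.962, 509.565, 216.446] pointing down, gripper open.
Joint ranges: [-3.03, 3.03], [-0.79, 2.21], [0.23, 2.52], [-1.04, 4.18], [0, 3.07], [-2.55, 2.55]. Speed limits (rad/s): [2.22, 2.22, 2.57, 3.14, 3.14, 3.14].

INTERFACE

Orientations are given as a unit quaternion [x, y, z, w].
In Python, from rig import r, snapshot gives the robot as it stands.
- The arm moves only by the tool servo_tool, never from a script. Its argument "series" is one flat list of numbers, 4 for each row, row after row: the shift along the world's x, y, z in units of 60 mm (1.0 is 60 mm), then the turn about the world's z in units of 8 degrees (1.0 is 8 degrees). In form: [dx, dy, dz, turn, dx, dy, dz, turn, ...]. A call has 1 to 12 rows; each row is the pose to reach, as a shift and turn from the pose commanded when the call began; what a row does not reach only later rows make up. A row lasts 1/8 s, in which the tool goes at most 62.5 mm and 10.7 degrees, less where a joint would pass 70% of its speed; a pose out of reach is approached as far as the arm can. A call with a gripper value outside its range is refused whole. "jaw" is the gripper command: -1 is shut, 1 is fully open, values between are in proportion, set as the call begins (left out, the last holds). The fingers move at their own pace and stop on an object; the grip force is fixed at half the most. Time passes only in rows, so rows that repeat a pose let the fingers close. It gives the time, the measured TCP pose, the force and the opening at its end, in the units of the state.
- r.get_state(): the state, without advancing time (a new reading comes with each control period).
- snapshot(name): name is "scene" or "side" or "wrist"; returns a dict with "img" (384x512x3 uint8, red, green, blue), "fov_y" (degrees; the focal length in pixels is half the picture's height over the tangent of half this angle, whatever the lens; pixels are square), "cx", "cy" (the principal point, pixels), "world_from_camera" (4x4, takes a point from camera to world coordinates). Camera axes: x right, y down, z forward; pixel columns grow to the right and rows downward; lengths in mm; the calibration is good to about 2 mm. A picture is of the moment at which its call begins. There is no depth.
- r.hand_in(): hands the job in, once; it reports no verdict.
The state is a dict: "time": time; "q": joint angles; "joint_vel": joint speeds; "tau": joint torques, N m; "tcp_pos": TCP position; "eef_rot": TCP orientation; "ft_force": force on the tool from outside, world axes, zero at the start; "wrist_torque": the same for the moment, N m; "finger_gap": finger opening in mm.
Only numpy, scipy, OpenCV 4.12 (cv2) and the standard library are available. Lean on these libraries where they do the work, as an engineer would, in place of code of your own. Each camera call takes 0.05 s, during which the arm holds its last target.

TASK

Pack the layer of hat-shaped adapters in the grey tray: put the loose one that lies crown up, still crown up, against the end wall at the empty end, then lower the one that stands on its crown, still crown down, into the gap between the other two, so that its brim lies over theirs and all three stand level on the tray floor. Then lay the white spacer strip flat along the middle of the row, over all three, ready for the next layer. Set the adapters down gently, without dropping them, and leave the other things on the bench where they are.

Things in the scene. Friction and masses are not known exactly. Their poses are not given: they have to be found in the camera images.
- tray: grey open tray, fixed to the bench: inside 160 long (its x axis) x 70 wide (its y axis), floor 4 thick, walls 5 thick that rise 8 above the floor (12 above the bench). Origin at the centre of its underside, on the bench, z up. Two crown-up adapters stand at its two ends with their centres about 49 either side of the tray's centre; the crown-down one goes at the centre, with about 4 mm to spare on either side when the end ones stand back against the end walls.
- first_center (a point): aluminium hat-shaped adapter: a round brim of diameter 58 and 8 thick with a coaxial cylindrical crown of diameter 30 and 26 high, 34 high over all, about 100 g. This one already stands in the tray, brim down and crown up, at the tray's -x end. Point: on its axis, half-way up (17 above its underside), z up
- crown_up_center (a point): aluminium hat-shaped adapter: a round brim of diameter 58 and 8 thick with a coaxial cylindrical crown of diameter 30 and 26 high, 34 high over all, about 100 g. Loose on the bench, brim down and crown up: the brim takes the lowest 8, the crown the 26 above. Point: on its axis, half-way up (17 above its underside), z up
- crown_down_center (a point): aluminium hat-shaped adapter: a round brim of diameter 58 and 8 thick with a coaxial cylindrical crown of diameter 30 and 26 high, 34 high over all, about 100 g. Loose on the bench, standing on its crown, brim on top: the crown takes the lowest 26, the brim the top 8. Point: on its axis, half-way up (17 above its underside), z up
- spacer_center (a point): white plastic spacer strip, 150 long (its x axis) x 28 wide (y) x 10 thick (z), about 45 g, lying flat on the bench. Point: its centre, 5 above its underside
- mailer: black flat slide mailer, 90 x 34 x 12, lying on the bench; origin under its centre, x along its length
- oil: small amber oil bottle with black cap, diameter 28, 58 high; origin under its centre
- driver: screwdriver, 150 long, lying on the bench
- jar: clear glass jar with white lid, diameter 60, 80 high; origin under its centre
- timer: white bench timer, 62 x 58 x 18; origin under its centre
- clampring: plain flat steel ring, outer diameter 62, inner 46, 9 high; origin under its centre
- slidebox: grey slide storage box, 85 x 100 x 36; origin under its centre
- cup: white specimen cup, diameter 60, 60 high; origin under its centre
Mind the look-alikes: they are no part of the job. Leave any purple or yellow look-alike of the part that bears crown_down_center alone. Several things look just like the part that bears spacer_center: the one meant starts nearest to the robot's base.

How it is judged:
By the outcome, as a careful person would: the job done as asked, in the order asked, and still so for the second after the job is handed in, with the robot touching nothing.
It also fails if it takes over 64 s, if anything falls off the work surface, if the arm or the gripper's body presses on something with over 40 N, if the wrist force passes 120 N, or if a joint passes its speed limit or range.

## Working session

There is one attempt and no reset: what is moved stays moved. The work goes in short steps, Python scripts to look and compute and a tool call to move; the robot and the scene stay as the last step left them, time stands still between calls to the robot, and variables do not carry over. Pictures are saved under pics/ and viewed, and the job is handed in when it is done.

Besides the shell and the picture viewer there is one more tool, called after ">>>" as a command line: name --argument value ..., lists and objects as JSON in quotes. servo_tool: Moves the arm, as the interface text tells. Its arguments: {"type":"object","properties":{"series":{"type":"array","items":{"type":"number"}},"jaw":{"type":"number"}},"required":["series"]}

```bash
mkdir -p pics; ls; cat > h.py <<'E'
import numpy as np, cv2, pickle
from rig import r, snapshot
def snap(name,fn):
    s=snapshot(name); pickle.dump(s,open('pics/'+fn+'.pkl','wb'))
    cv2.imwrite('pics/'+fn+'.png',cv2.cvtColor(s['img'],cv2.COLOR_RGB2BGR)); return s
def load(fn): return pickle.load(open('pics/'+fn+'.pkl','rb'))
def ray(s,u,v,z):
    f=192/np.tan(np.radians(s['fov_y']/2)); T=np.array(s['world_from_camera'])
    d=T[:3,:3]@np.array([(u-s['cx'])/f,(v-s['cy'])/f,1]); o=T[:3,3]
    return (o+d*(z-o[2])/d[2])
def proj(s,p):
    f=192/np.tan(np.radians(s['fov_y']/2)); T=np.array(s['world_from_camera'])
    c=T[:3,:3].T@(np.array(p).T-T[:3,3:4] if np.ndim(p)>1 else np.array(p)-T[:3,3])
    return np.array([s['cx']+f*c[0]/c[2],s['cy']+f*c[1]/c[2]])
def crop(fn,u0,v0,u1,v1,k,out):
    im=cv2.imread('pics/'+fn+'.png')[v0:v1,u0:u1]
    cv2.imwrite('pics/'+out+'.png',cv2.resize(im,None,fx=k,fy=k,interpolation=cv2.INTER_CUBIC))
E
python3 - <<'E'
from h import *
for n in ['scene','side','wrist']:
    s=snap(n,n+'0'); print(n,s['fov_y'],s['cx'],s['cy'],np.round(s['world_from_camera'],3).tolist())
print(r.get_state())
E
```

```text
pics
scene 51.38867687666728 260.57865611926115 189.10696637321846 [[0.859, 0.391, -0.331, 919.776], [0.512, -0.676, 0.53, -424.702], [-0.017, -0.625, -0.781, 885.4], [0.0, 0.0, 0.0, 1.0]]
side 53.570834127782085 261.36344828581554 187.45966841802843 [[0.862, -0.314, 0.397, 37.789], [-0.506, -0.523, 0.686, -717.191], [-0.008, -0.792, -0.61, 808.07], [0.0, 0.0, 0.0, 1.0]]
wrist 64.94112779230404 252.79095989482093 185.33485955183238 [[0.376, 0.89, 0.258, 130.504], [0.927, -0.361, -0.106, 541.051], [-0.001, 0.279, -0.96, 384.276], [0.0, 0.0, 0.0, 1.0]]
{'time': 0.15, 'q': array([ 1.11837638e+00,  3.00325893e-01,  1.52146938e+00, -2.30661978e-07,
        1.32071623e+00, -6.66281035e-02]), 'joint_vel': array([ 5.71774352e-05, -1.38401113e-03, -2.82531333e-03, -7.36916075e-04,
        1.62957363e-03,  1.38061203e-03]), 'tau': array([-4.27904097e-04, -5.31965590e+01, -3.52816129e+01,  7.07312627e-02,
        2.35966413e-02, -1.03931923e-04]), 'tcp_pos': array([206.88699134, 509.38085228, 216.01323393]), 'eef_rot': array([ 1.91701856e-01,  9.81453100e-01, -4.44069795e-04, -1.17790234e-04]), 'ft_force': array([ 0.3261448 , -0.5918614 ,  0.33240827]), 'wrist_torque': array([ 0.01607156, -0.0154255 , -0.013727  ]), 'finger_gap': 94.28154696921281}
```

View pics/scene0.png

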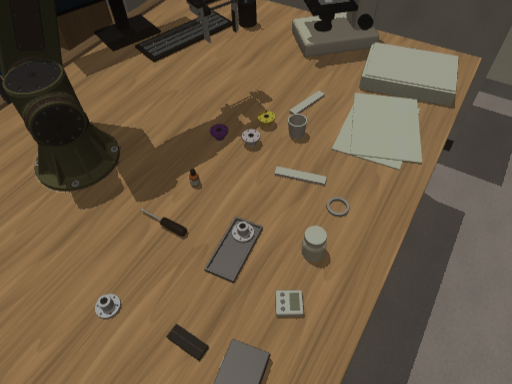

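View pics/side0.png

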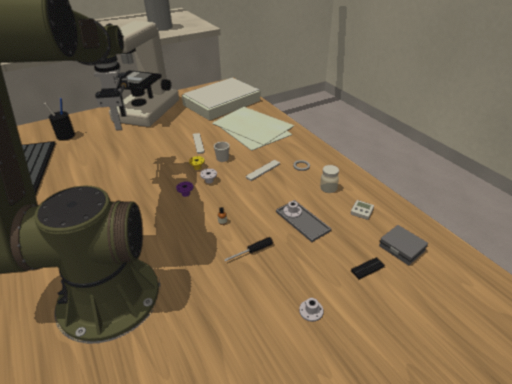

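View pics/wrist0.png

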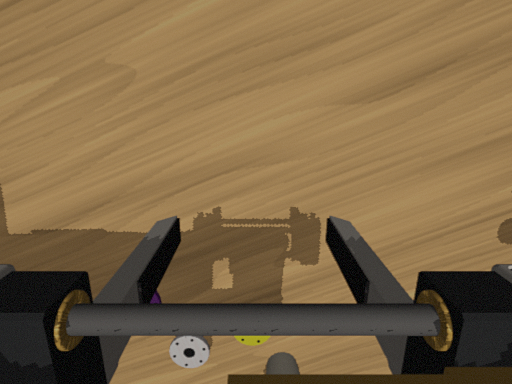

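```bash
python3 - <<'E'
from h import *
crop('scene0',190,80,350,200,5,'c1')
crop('scene0',80,210,280,360,4,'c2')
crop('side0',165,120,345,255,4,'c3')
S=load('scene0');D=load('side0')
for n,u,v,z in [('up',107,305,8),('tray',234,248,12),('first',243,231,8),('down',251,135,34),('pur',219,130,34),('yel',266,117,34),('spA',307,102,10),('spB',300,176,10)]: 
    p=ray(S,u,v,z);print(n,p.round(1),np.hypot(*p[:2]).round())
for n,u,v,z in [('up',312,311,8),('tray',303,219,12),('first',293,211,8),('down',208,175,34),('spA',199,143,10),('spB',263,170,10)]: print(n,ray(D,u,v,z).round(1))
E
```

```text
up [ 416.2 -299.3    8. ] 513.0
tray [588.1 -27.7  12. ] 589.0
first [579.1  28.3   8. ] 580.0
down [423.8 321.4  34. ] 532.0
pur [325.7 290.9  34. ] 437.0
yel [422.  415.5  34. ] 592.0
spA [490.4 574.   10. ] 755.0
spB [621.5 268.1  10. ] 677.0
up [ 415.2 -303.8    8. ]
tray [585.3 -26.3  12. ]
first [582.6  24.4   8. ]
down [417.9 310.8  34. ]
spA [489.8 566.5  10. ]
spB [615.3 267.5  10. ]
```

View pics/c1.png

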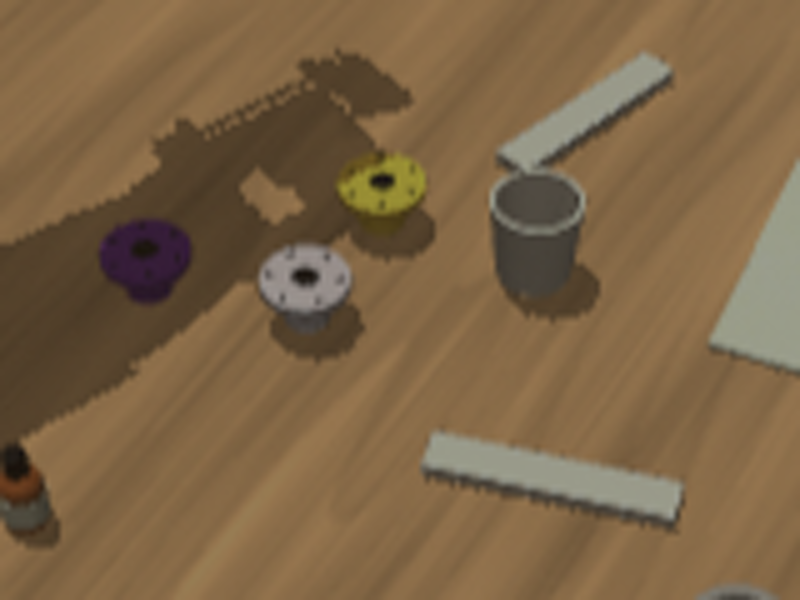

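View pics/c2.png

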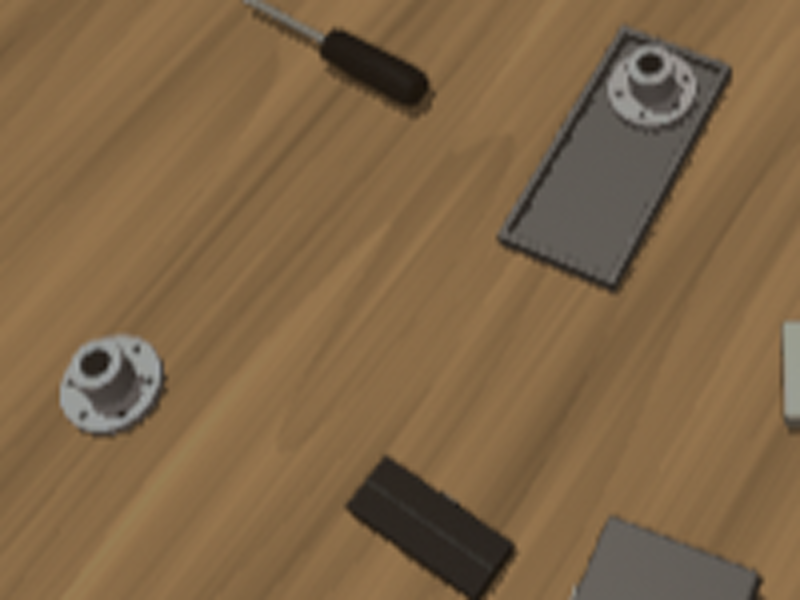

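View pics/c3.png

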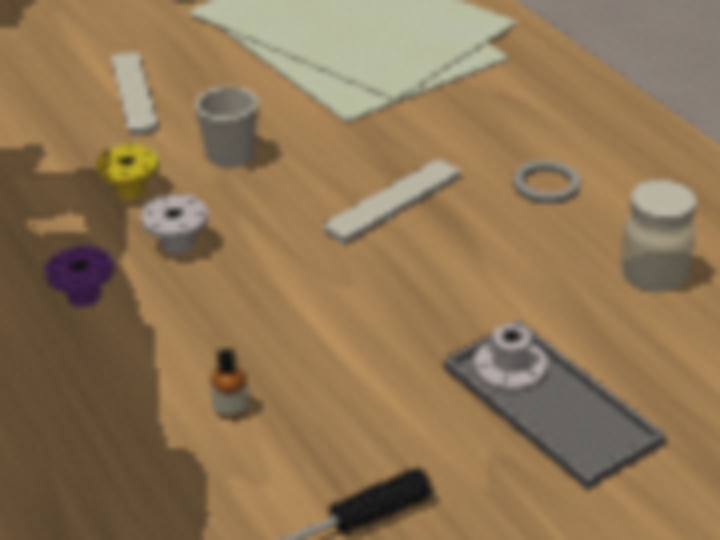

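>>> servo_tool --series '[3.57,-3.24,0,-3,3.57,-3.24,0,-5,3.57,-3.24,0,-7.5,3.57,-3.24,0,-7.5,3.57,-3.24,0,-7.5,3.57,-3.24,0,-7.5,3.57,-3.24,0,-7.5,3.57,-3.24,0,-7.5]'

```text
time: 1.15
tcp_pos: [420.9, 315.4, 216.4]
eef_rot: [0.656, 0.755, -0.0, -0.0]
ft_force: [-0.2, -0.1, 0.5]
finger_gap: 94.2
```

```bash
python3 - <<'E'
from h import *
s=snap('wrist','w1'); st=r.get_state(); print(st['time'],st['tcp_pos'],st['eef_rot'],st['joint_vel'].round(3))
print(proj(s,[421,315,34]),proj(s,[421,315,26]), np.round(s['world_from_camera'],3).tolist())
E
```

```text
1.2 [420.81959005 315.48251822 216.38357182] [ 6.55662532e-01  7.55054060e-01 -9.25402398e-05 -3.54530378e-05] [ 0.001 -0.001  0.     0.001  0.002  0.01 ]
[253.62390106 170.17173414] [253.60736245 168.65933034] [[0.99, 0.135, 0.039, 408.401], [0.141, -0.951, -0.276, 396.929], [-0.0, 0.279, -0.96, 384.682], [0.0, 0.0, 0.0, 1.0]]
```

View pics/w1.png

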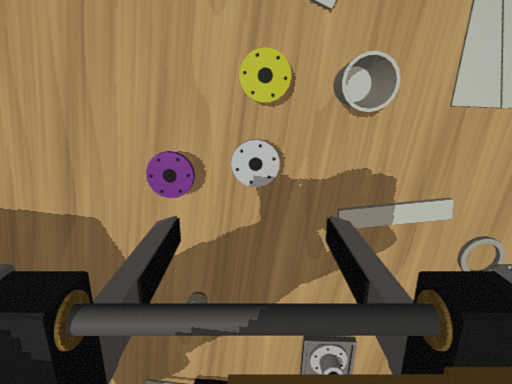

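```bash
python3 - <<'E'
from h import *
crop('w1',130,130,290,220,5,'c4'); crop('w1',320,180,470,240,5,'c5')
s=load('w1')
for n,u,v,z in [('down',256,163,34),('pur',170.5,174.5,34),('yel',265.5,75,34),('tcp',253.6,170,34)]: print(n,ray(s,u,v,z).round(1))
E
```

```text
down [422.6 324.   34. ]
pur [323.2 295.7  34. ]
yel [418.7 422.6  34. ]
tcp [420.9 315.2  34. ]
```

View pics/c4.png

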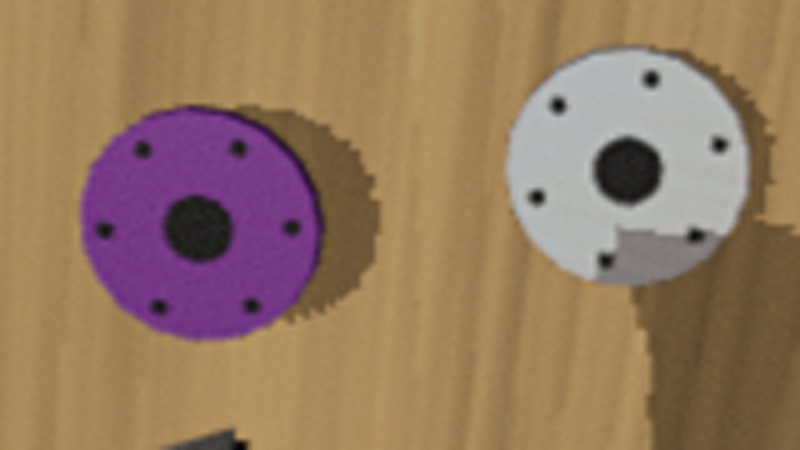

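View pics/c5.png

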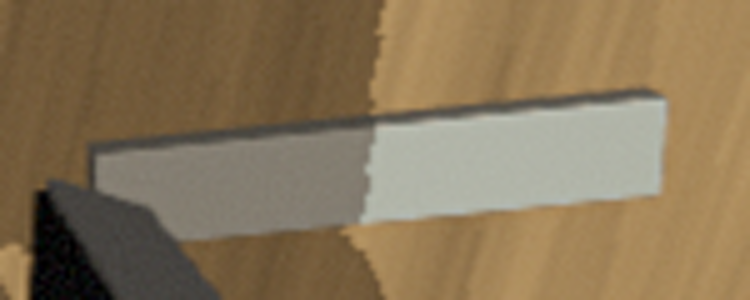

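>>> servo_tool --series '[2.73,-6.75,0,0,2.73,-6.75,0,0,2.73,-6.75,0,0,2.73,-6.75,0,0,2.73,-6.75,0,0,2.73,-6.75,0,0,2.73,-6.75,0,0,2.73,-6.75,0,0,2.73,-6.75,0,0,2.73,-6.75,0,0]'

```text
time: 2.45
tcp_pos: [584.8, -88.4, 216.7]
eef_rot: [0.656, 0.755, 0.0, 0.0]
ft_force: [0.3, 0.4, 0.2]
finger_gap: 93.9
```

```bash
python3 - <<'E'
from h import *
s=snap('wrist','w2'); st=r.get_state(); print(st['time'],st['tcp_pos'],st['eef_rot'],st['joint_vel'].round(3))
crop('w2',170,40,330,200,4.5,'c6')
E
```

```text
2.5 [584.85616686 -88.47628113 216.74421691] [6.55937722e-01 7.54814993e-01 1.04808638e-04 1.45920714e-04] [-0.004  0.001 -0.002  0.     0.001 -0.001]
```

View pics/w2.png

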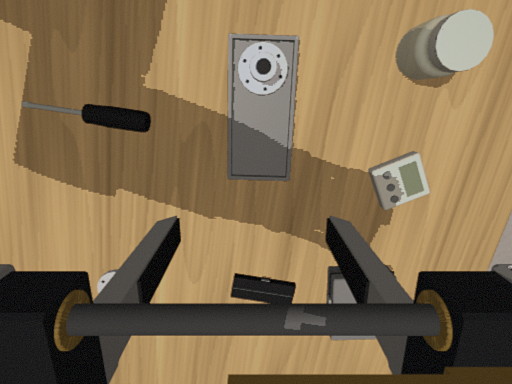

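View pics/c6.png

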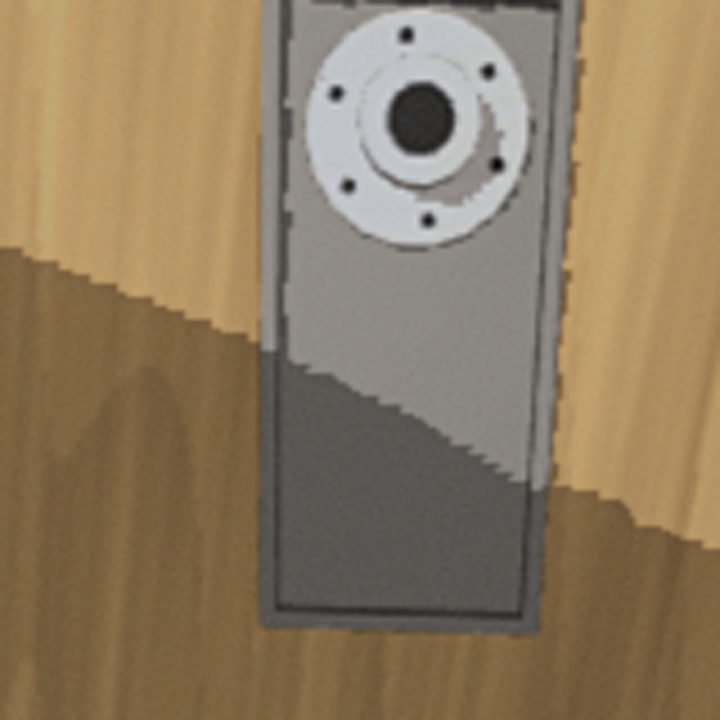

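```bash
python3 - <<'E'
from h import *
crop('w2',215,20,315,110,7,'c7')
crop('w2',215,110,315,200,7,'c8')
E
```

```text
(no output)
```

View pics/c7.png

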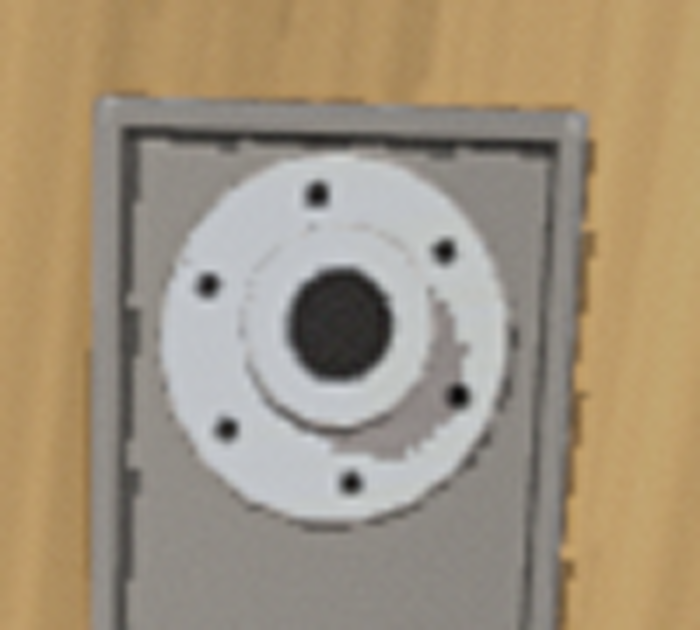

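View pics/c8.png

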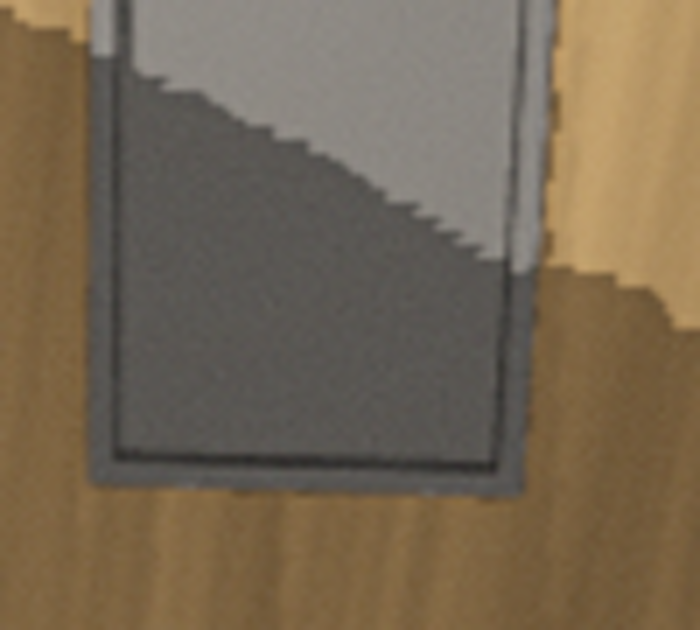

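```bash
python3 - <<'E'
from h import *
from scipy.optimize import least_squares
s=load('w2')
px=np.array([[96,96,20],[589,112,20],[523,494,110],[93,486,110]],float)
uv=np.c_[215+px[:,0]/7-.43, px[:,2]+px[:,1]/7-.43]
P=np.array([ray(s,u,v,12) for u,v in uv]);print(P.round(1))
loc=np.array([[-85,-40],[-85,40],[85,40],[85,-40]])  # TL TR BR BL, x toward bottom(-y world); y -> +x world
def f(p):
    c,q=np.cos(p[2]),np.sin(p[2]); R=np.array([[c,-q],[q,c]])
    return (loc@R.T+p[:2]-P[:,:2]).ravel()
o=least_squares(f,[587,-27,-1.5]);print(o.x,np.degrees(o.x[2]),o.fun.round(1))
c,q=np.cos(o.x[2]),np.sin(o.x[2]);R=np.array([[c,-q],[q,c]])
b=ray(s,215+334/7-.43,20+338/7-.43,12);h=ray(s,215+341/7-.43,20+324/7-.43,38)
print('first brim',b,R.T@(b[:2]-o.x[:2]),'crown',h,R.T@(h[:2]-o.x[:2]))
print('slot up', R@[50.5,0]+o.x[:2])
S=load('scene0');D=load('side0')
for n,u,v,z in [('up brim',111.5/4+80,384/4+210,8)]: print(n,ray(S,u,v,z).round(1))
E
```

```text
[[ 535.5   58.2   12. ]
 [ 614.2   67.    12. ]
 [ 632.9 -100.6   12. ]
 [ 554.8 -110.1   12. ]]
[584.3599743  -21.38209304  -1.45755371] -83.51167590556742 [-0.5  0.3  0.3  0.6  0.8 -0.7 -0.6 -0.3]
first brim [578.6865872   27.62444071  12.        ] [-49.33373913  -0.09927401] crown [579.01161322  27.35494564  38.        ] [-49.02924202   0.19321704]
slot up [590.06651159 -71.55863569]
up brim [ 419.6 -300.     8. ]
```

>>> servo_tool --series '[-2.8,-3.8,-1.1,-0.19,-2.8,-3.8,-1.1,-0.19,-2.8,-3.8,-1.1,-0.19,-2.8,-3.8,-1.1,-0.19,-2.8,-3.8,-1.1,-0.19,-2.8,-3.8,-1.1,-0.19,-2.8,-3.8,-1.1,-0.19,-2.8,-3.8,-1.1,-0.19]'

```text
time: 3.5
tcp_pos: [417.8, -316.9, 150.9]
eef_rot: [0.666, 0.746, 0.0, 0.0]
ft_force: [0.2, 1.3, -0.5]
finger_gap: 94.5
```

```bash
python3 - <<'E'
from h import *
s=snap('wrist','w3'); st=r.get_state(); print(st['time'],st['tcp_pos'],st['eef_rot'],st['joint_vel'].round(3))
E
```

```text
3.55 [ 417.74984922 -316.9471589   150.76683114] [6.66006695e-01 7.45945714e-01 2.98806578e-05 2.69144899e-04] [-0.005  0.003  0.001 -0.002 -0.    -0.002]
```

View pics/w3.png

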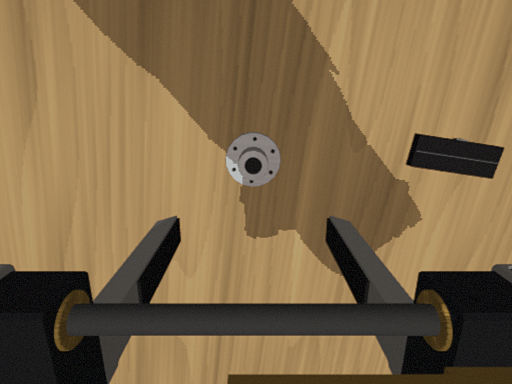

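```bash
python3 - <<'E'
from h import *
crop('w3',215,120,295,200,8,'c9')
E
```

```text
(no output)
```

View pics/c9.png

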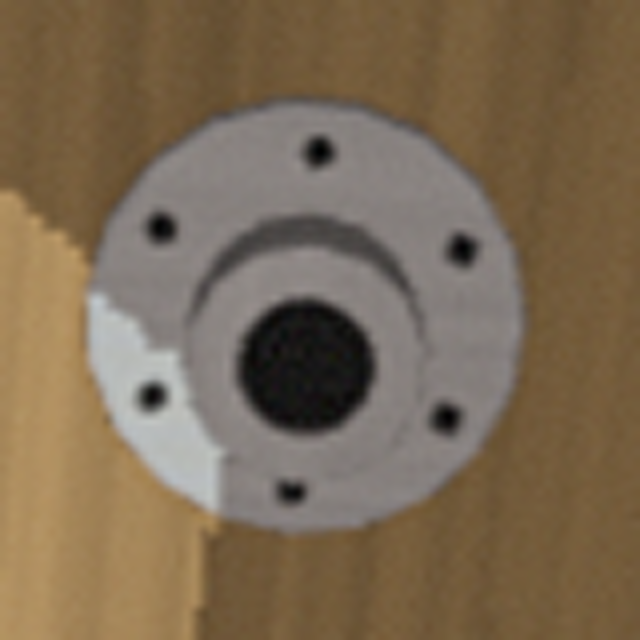

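```bash
python3 - <<'E'
from h import *
s=load('w3')
# brim l88 r523 t98(top edge ~104 at top face) b530 ; hole centre 307,366
print(ray(s,215+305.5/8-.44,120+316/8-.44,8), ray(s,215+307/8-.44,120+366/8-.44,34))
w=load('w1');print(ray(w,130+628.5/5-.4,130+166/5-.4,34),ray(w,130+628/5-.4,130+171/5-.4,34))
# spacer corners w1 crop5 top face: far-right(665,98) near-right(660,193), left-top(95,152)
for u,v in [(665,98),(660,193),(95,152)]: print(ray(w,320+u/5-.4,180+v/5-.4,10))
E
```

```text
[ 414.6093178  -296.34435166    8.        ] [ 414.88821341 -297.29004919   34.        ]
[421.69798514 324.15049883  34.        ] [421.75337838 322.93790448  34.        ]
[685.51689539 307.44074691  10.        ]
[692.85014056 281.44562181  10.        ]
[540.93770693 271.64267607  10.        ]
```

>>> servo_tool --series '[-0.045,0.33,-0.5,0,-0.045,0.33,-1.3,0,-0.045,0.33,-1.9,0,-0.045,0.33,-2.14,0,-0.045,0.33,-2.14,0,-0.045,0.33,-2.14,0]' --jaw 0

```text
time: 4.3
tcp_pos: [415.0, -298.5, 23.4]
eef_rot: [0.667, 0.745, 0.0, 0.001]
ft_force: [-0.1, 0.8, 0.1]
finger_gap: 47.2
```

>>> servo_tool --series '[0,0,0,0,0,0,0,0,0,0,0,0,0,0,0,0,0,0,0,0]' --jaw -1

```text
time: 4.92
tcp_pos: [414.6, -298.3, 22.7]
eef_rot: [0.667, 0.745, 0.0, 0.001]
ft_force: [-0.9, 0.3, 7.2]
finger_gap: 29.6
```

>>> servo_tool --series '[0,0,0.7,0,0,0,1.5,0,0,0,2,0,0,0,2,0,0,0,2,0]'

```text
time: 5.55
tcp_pos: [413.8, -297.7, 140.7]
eef_rot: [0.667, 0.745, -0.0, -0.001]
ft_force: [0.7, 0.1, -1.5]
finger_gap: 29.7
```

```bash
python3 - <<'E'
from h import *
s=snap('wrist','w4'); st=r.get_state(); print(st['time'],st['tcp_pos'],st['ft_force'],st['joint_vel'].round(3))
crop('w4',150,130,350,280,4,'c10')
t=st['tcp_pos']
for dy in (-2,0,2):print(proj(s,t+[0,dy,12]), proj(s,t+[0,dy,-14]))
E
```

```text
5.6 [ 413.72016333 -297.63190555  140.51931165] [ 0.73989585 -0.56961004 -0.91419881] [ 0.     0.005 -0.002 -0.     0.006 -0.   ]
[253.84341335 250.18819691] [253.75735829 231.09857911]
[254.2338755  247.06986012] [254.09838802 228.32001921]
[254.62683057 243.93161413] [254.44132    225.52596066]
```

View pics/c10.png

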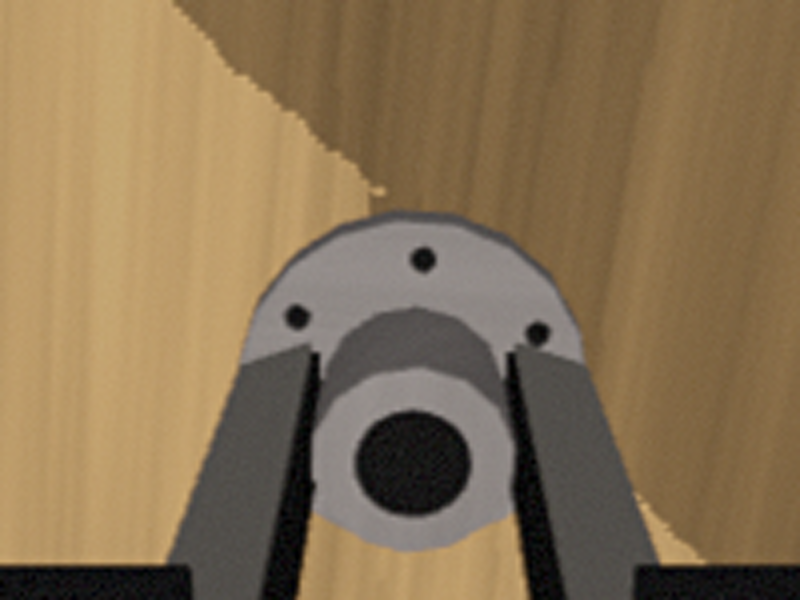

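>>> servo_tool --series '[2.95,3.78,0,0,2.95,3.78,-0.3,0,2.95,3.78,-0.67,0,2.95,3.78,-0.67,0,2.95,3.78,-0.67,0,2.95,3.78,-0.67,0,2.95,3.78,-0.67,0,2.95,3.78,-1.3,0,2.95,3.78,-1.3,0,2.95,3.78,-1.3,0,2.95,3.78,-1.3,0]'

```text
time: 6.98
tcp_pos: [591.8, -71.6, 65.5]
eef_rot: [0.667, 0.745, 0.001, 0.001]
ft_force: [-0.2, 0.6, -1.1]
finger_gap: 29.4
```

```bash
python3 - <<'E'
from h import *
s=snap('wrist','w5'); st=r.get_state(); print(st['time'],st['tcp_pos'],st['eef_rot'],st['ft_force'],st['joint_vel'].round(3))
crop('w5',150,110,350,270,4,'c11')
E
```

```text
7.025 [591.7433945  -71.52310842  65.32569447] [6.66785451e-01 7.45249180e-01 4.77159115e-04 7.70337918e-04] [-0.37291364  0.08458175 -0.95384887] [ 0.004  0.005  0.004 -0.    -0.003 -0.001]
```

View pics/c11.png

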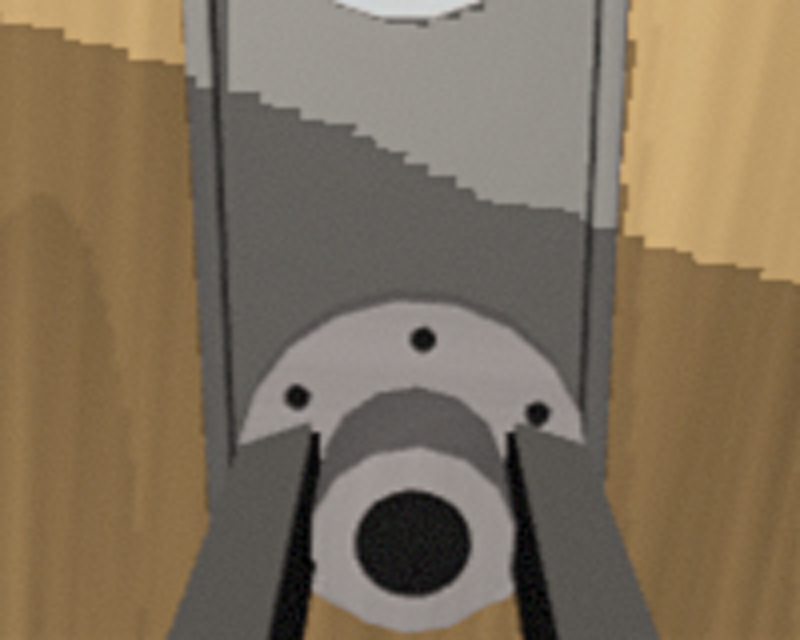

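>>> servo_tool --series '[0,0.03,-0.2,0,0,0.03,-0.4,0,0,0.03,-0.55,0,0,0.03,-0.6,0,0,0.03,-0.62,0,0,0.03,-0.62,0,0,0.03,-0.62,0]'

```text
time: 7.9
tcp_pos: [591.4, -69.5, 27.1]
eef_rot: [0.667, 0.745, 0.0, 0.0]
ft_force: [-0.7, 0.4, -1.0]
finger_gap: 29.4
```

```bash
python3 - <<'E'
from h import *
st=r.get_state(); print(st['time'],st['tcp_pos'],st['eef_rot'],st['ft_force'],st['joint_vel'].round(3))
E
```

```text
7.9 [591.40430954 -69.47575197  27.11162791] [6.66698732e-01 7.45327270e-01 1.26188194e-04 2.13549106e-04] [-0.74854422  0.42340394 -1.04224356] [-0.002 -0.001  0.001 -0.     0.001  0.001]
```

>>> servo_tool --series '[0.001,-0.01,0,0,0.002,-0.02,0,0,0.003,-0.03,0,0,0.004,-0.04,0,0,0.004,-0.04,0,0]'

```text
time: 8.52
tcp_pos: [591.5, -71.9, 26.8]
eef_rot: [0.667, 0.745, -0.0, -0.0]
ft_force: [0.7, -0.5, -1.3]
finger_gap: 29.2
```

>>> servo_tool --series '[0.001,-0.01,0,0,0.001,-0.015,0,0,0.001,-0.015,0,0]'

```text
time: 8.9
tcp_pos: [591.6, -72.8, 26.8]
eef_rot: [0.667, 0.745, -0.0, -0.0]
ft_force: [-0.1, -0.1, -0.3]
finger_gap: 29.3
```

>>> servo_tool --series '[0.001,-0.01,0,0,0.001,-0.01,0,0]'

```text
time: 9.15
tcp_pos: [591.6, -73.0, 26.9]
eef_rot: [0.667, 0.745, 0.0, -0.0]
ft_force: [-0.5, 3.5, 0.3]
finger_gap: 29.1
```

>>> servo_tool --series '[0.001,-0.01,0,0,0.001,-0.01,0,0]'

```text
time: 9.4
tcp_pos: [591.6, -73.2, 26.9]
eef_rot: [0.667, 0.745, 0.0, -0.0]
ft_force: [-2.6, 6.6, 3.0]
finger_gap: 29.4
```

>>> servo_tool --series '[0,0.008,-0.005,0,0,0.008,-0.01,0,0,0.008,-0.01,0]'

```text
time: 9.78
tcp_pos: [591.6, -73.0, 26.8]
eef_rot: [0.667, 0.745, 0.0, -0.0]
ft_force: [-3.4, 5.2, 6.9]
finger_gap: 29.2
```

>>> servo_tool --series '[0,0,0,0,0,0,0,0,0,0,0,0,0,0,0,0]' --jaw -0.05

```text
time: 10.28
tcp_pos: [591.7, -73.6, 26.2]
eef_rot: [0.667, 0.745, -0.0, 0.0]
ft_force: [-0.3, -0.3, -0.7]
finger_gap: 44.3
```

>>> servo_tool --series '[0,0,0.3,0,0,0,1,0,0,0.3,2,0,0,-0.3,3,0,0,-0.3,3,0,0,-0.3,3,0,0,-0.3,3,0]'

```text
time: 11.15
tcp_pos: [591.1, -90.9, 204.8]
eef_rot: [0.667, 0.745, -0.001, -0.001]
ft_force: [-0.3, 0.1, 0.1]
finger_gap: 44.6
```

```bash
python3 - <<'E'
from h import *
s=snap('wrist','w6'); st=r.get_state(); print(st['time'],st['tcp_pos'],st['eef_rot'],st['ft_force'],st['joint_vel'].round(3))
crop('w6',190,40,330,210,4,'c12')
E
```

```text
11.2 [591.2154697  -90.89768159 204.82148215] [ 6.66526854e-01  7.45479987e-01 -5.77062182e-04 -1.09918534e-03] [0.55222656 0.01747508 0.13317423] [ 0.     0.002 -0.006 -0.     0.    -0.002]
```

View pics/w6.png

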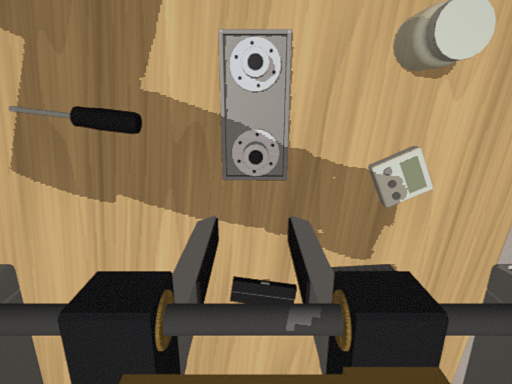

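View pics/c12.png

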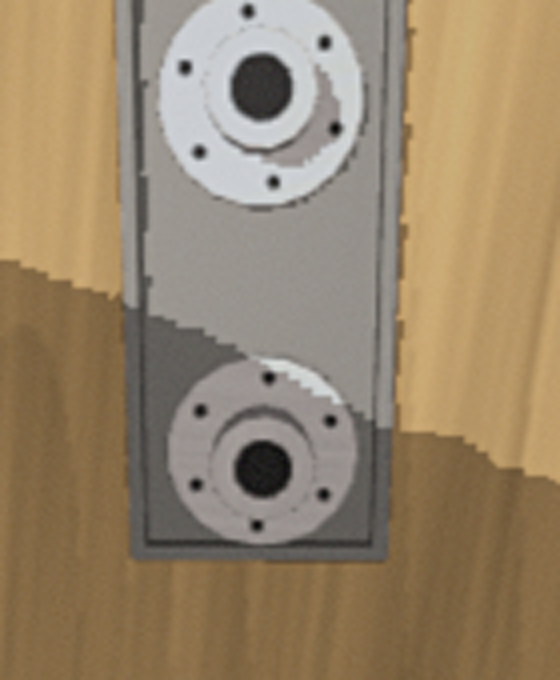

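```bash
python3 - <<'E'
from h import *
s=load('w6')
c0=np.array([584.36,-21.38]);a=-1.45755;R=np.array([[np.cos(a),-np.sin(a)],[np.sin(a),np.cos(a)]])
for n,u,v,z in [('first hole',261,87,38),('first brim',261.5,97,12),('2 hole',263,469,38),('2 brim',263,450.5,12)]:
    p=ray(s,190+u/4-.38,40+v/4-.38,z);print(n,p.round(1),(R.T@(p[:2]-c0)).round(2))
E
```

```text
first hole [578.8  27.2  38. ] [-48.88  -0.08]
first brim [579.   27.4  12. ] [-49.11   0.17]
2 hole [590.7 -72.1  38. ] [51.15  0.52]
2 brim [590.7 -71.4  12. ] [50.42  0.67]
```

>>> servo_tool --series '[-2.82,6.7,0,0,-2.82,6.7,0,0,-2.82,6.7,0,0,-2.82,6.7,-0.83,0,-2.82,6.7,-0.83,0,-2.82,6.7,-0.83,0,-2.82,6.7,-0.83,0,-2.82,6.7,-0.83,0,-2.82,6.7,-0.83,0,-2.82,6.7,-0.83,0]' --jaw 0.62

```text
time: 12.45
tcp_pos: [423.0, 309.6, 156.5]
eef_rot: [0.667, 0.745, -0.0, 0.0]
ft_force: [-0.1, -0.0, 0.5]
finger_gap: 76.4
```

```bash
python3 - <<'E'
from h import *
s=snap('wrist','w7'); st=r.get_state(); print(st['time'],st['tcp_pos'],st['eef_rot'],st['ft_force'],st['joint_vel'].round(3))
crop('w7',130,110,330,230,4,'c13'); crop('w7',330,130,480,250,5,'c14')
E
```

```text
12.5 [423.1072862  309.591879   156.56152281] [6.67306479e-01 7.44783228e-01 6.17060296e-05 5.41136696e-05] [ 0.14602071  0.23445526 -0.16523375] [ 0.002 -0.001 -0.001 -0.001  0.     0.002]
```

View pics/c13.png

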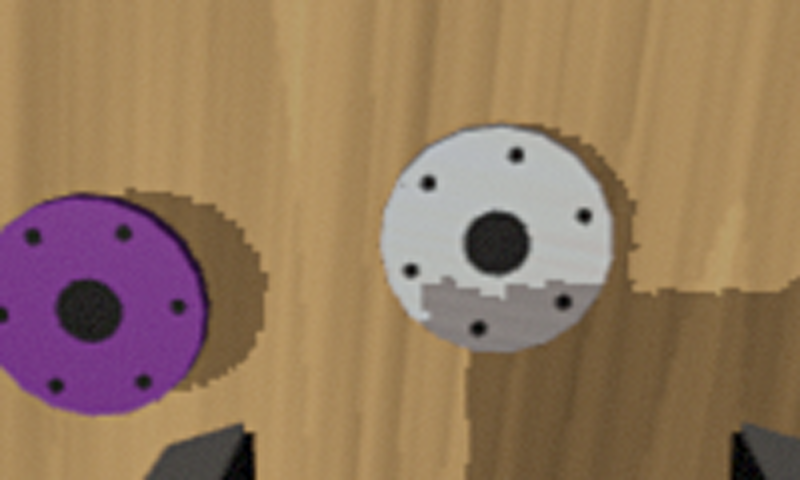

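View pics/c14.png

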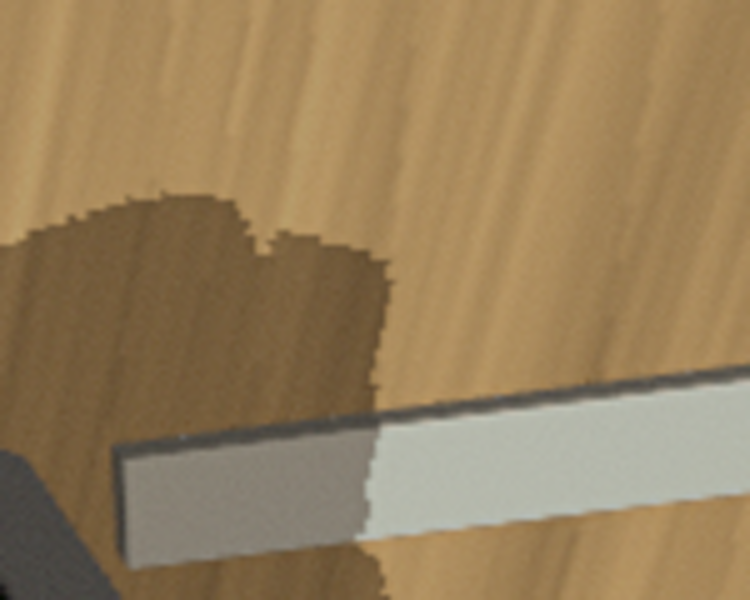

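```bash
python3 - <<'E'
from h import *
s=load('w7')
for u,v in [(496.5,238.5),(497,243)]: print(ray(s,130+u/4-.38,110+v/4-.38,34))
E
```

```text
[421.44908547 324.12619606  34.        ]
[421.69834464 323.00567306  34.        ]
```

>>> servo_tool --series '[-0.01,0.22,-0.5,0,-0.01,0.22,-1.3,0,-0.01,0.22,-1.9,0,-0.01,0.22,-2.2,0,-0.01,0.22,-2.2,0,-0.01,0.22,-2.2,0,-0.01,0.22,-2.2,0]'

```text
time: 13.38
tcp_pos: [422.5, 324.1, 25.7]
eef_rot: [0.667, 0.745, 0.001, 0.0]
ft_force: [-1.2, 0.6, -0.0]
finger_gap: 76.1
```

>>> servo_tool --series '[0,0,0,0,0,0,0,0,0,0,0,0,0,0,0,0,0,0,0,0]' --jaw -1

```text
time: 14.0
tcp_pos: [422.0, 323.8, 24.7]
eef_rot: [0.667, 0.745, 0.0, 0.0]
ft_force: [-1.7, 0.4, 5.9]
finger_gap: 57.0
```

>>> servo_tool --series '[0,0,0.2,0,0,0,0.8,0,0,0,1.6,0,0,0,2,0,0,0,2,0,0,0,2,0]'

```text
time: 14.75
tcp_pos: [421.4, 323.4, 143.3]
eef_rot: [0.667, 0.745, -0.001, -0.0]
ft_force: [0.1, 0.3, -1.1]
finger_gap: 57.1
```

```bash
python3 - <<'E'
from h import *
s=snap('wrist','w8'); st=r.get_state(); print(st['time'],st['tcp_pos'],st['eef_rot'],st['ft_force'],st['finger_gap'])
crop('w8',150,130,350,280,4,'c15')
t=st['tcp_pos']
for z in (10,):print(proj(s,t+[0,0,z]),proj(s,t+[0,2,z]))
E
```

```text
14.8 [421.36838107 323.37782037 143.08420311] [ 6.66708091e-01  7.45318113e-01 -1.07519554e-03 -2.75125222e-04] [-0.55156595 -0.45211431 -2.14982801] 57.06278710378367
[254.27919098 245.63067624] [254.66809828 242.52569054]
```

View pics/c15.png

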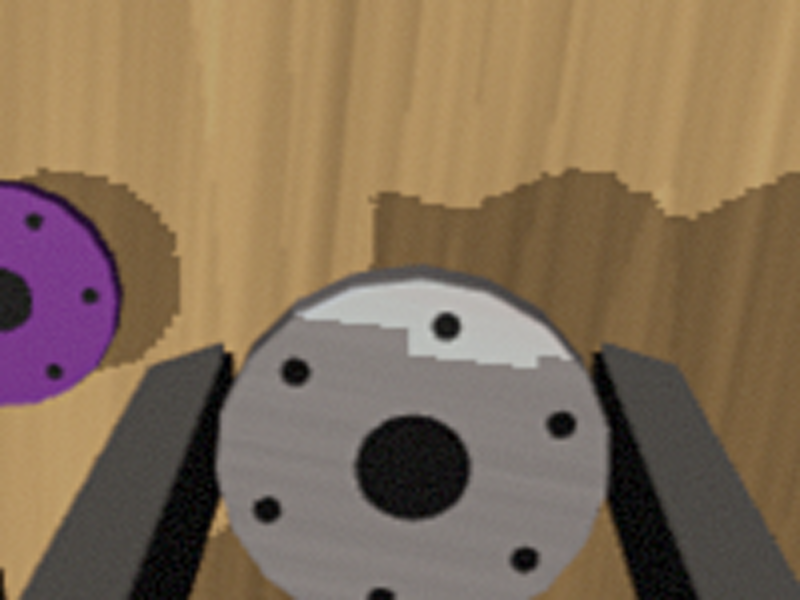

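>>> servo_tool --series '[2.74,-5.75,0,0,2.74,-5.75,0,0,2.74,-5.75,0,0,2.74,-5.75,0,0,2.74,-5.75,0,0,2.74,-5.75,0,0,2.74,-5.75,0,0,2.74,-5.75,0,0,2.74,-5.75,-1.0,0,2.74,-5.75,-1.0,0,2.74,-5.75,-1.0,0]'

```text
time: 16.18
tcp_pos: [586.8, -20.4, 86.2]
eef_rot: [0.666, 0.746, 0.0, 0.001]
ft_force: [1.4, -0.2, -1.1]
finger_gap: 57.1
```

>>> servo_tool --series '[0,0,0,0,0,0,0,0]'

```text
time: 16.42
tcp_pos: [586.8, -21.2, 85.8]
eef_rot: [0.667, 0.745, 0.001, 0.001]
ft_force: [0.5, -0.1, -2.0]
finger_gap: 56.9
```

```bash
python3 - <<'E'
from h import *
s=snap('wrist','w9'); s2=snap('side','s9');s3=snap('scene','sc9');st=r.get_state(); print(st['time'],st['tcp_pos'],st['eef_rot'],st['ft_force'],st['finger_gap'])
crop('w9',150,110,350,280,4,'c16');crop('s9',250,170,350,250,6,'c17')
E
```

```text
16.575 [586.45397223 -21.30465552  84.98802448] [6.66715423e-01 7.45312291e-01 1.98216456e-04 3.06237289e-04] [ 0.85698228 -0.37616616 -1.36739423] 57.68580936885994
```

View pics/c16.png

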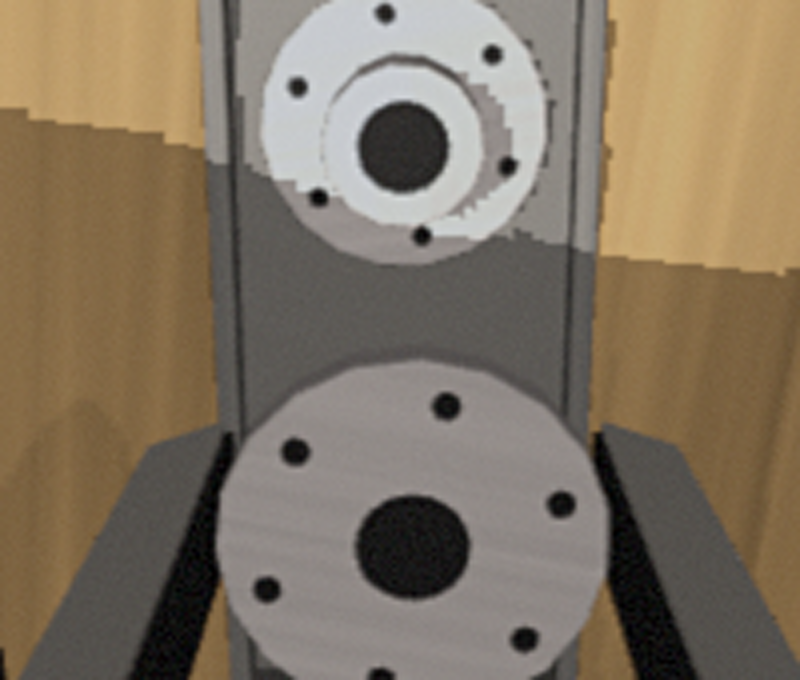

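View pics/c17.png

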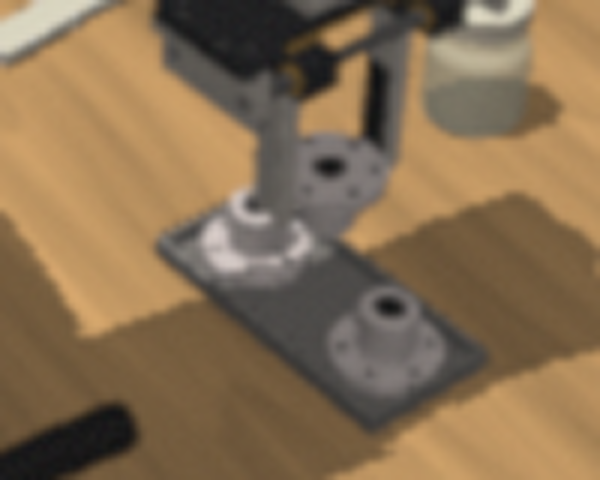

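>>> servo_tool --series '[-0.012,-0.005,-0.3,0,-0.012,-0.005,-0.5,0,-0.012,-0.005,-0.65,0,-0.012,-0.005,-0.8,0,-0.012,-0.005,-0.85,0,-0.012,-0.005,-0.88,0,-0.012,-0.005,-0.88,0,-0.012,-0.005,-0.88,0]'

```text
time: 17.58
tcp_pos: [585.7, -21.6, 31.9]
eef_rot: [0.667, 0.745, 0.0, 0.0]
ft_force: [-0.6, 0.5, -1.7]
finger_gap: 57.2
```

>>> servo_tool --series '[0,0,-0.01,0,0,0,-0.02,0,0,0,-0.02,0]'

```text
time: 17.95
tcp_pos: [585.5, -21.6, 30.4]
eef_rot: [0.667, 0.745, -0.0, -0.0]
ft_force: [-0.0, 1.0, -2.1]
finger_gap: 57.4
```

>>> servo_tool --series '[0,0,-0.01,0,0,0,-0.015,0,0,0,-0.015,0]'

```text
time: 18.32
tcp_pos: [585.5, -21.6, 29.5]
eef_rot: [0.667, 0.745, -0.0, -0.0]
ft_force: [0.1, 0.9, -2.2]
finger_gap: 57.3
```

>>> servo_tool --series '[0,0,-0.005,0,0,0,-0.01,0,0,0,-0.01,0]'

```text
time: 18.7
tcp_pos: [585.5, -21.5, 28.9]
eef_rot: [0.667, 0.745, -0.0, -0.0]
ft_force: [0.1, -0.7, -0.2]
finger_gap: 57.2
```

>>> servo_tool --series '[0,0,-0.005,0,0,0,-0.005,0]'

```text
time: 18.95
tcp_pos: [585.6, -21.6, 28.7]
eef_rot: [0.667, 0.745, 0.0, 0.0]
ft_force: [-0.9, -0.3, -0.1]
finger_gap: 57.0
```

>>> servo_tool --series '[0,0,0,0,0,0,0,0,0,0,0,0,0,0,0,0]' --jaw 0.57

```text
time: 19.45
tcp_pos: [585.6, -21.6, 28.7]
eef_rot: [0.667, 0.745, 0.0, 0.0]
ft_force: [0.5, -0.4, -0.4]
finger_gap: 73.7
```

>>> servo_tool --series '[0,0,0.3,0,0,0,1,0,0,-0.7,2,0,0,-0.9,3,0,0,-0.9,3,0,0,-0.9,3,0,0,-0.9,3,0]'

```text
time: 20.32
tcp_pos: [585.0, -75.1, 207.3]
eef_rot: [0.667, 0.745, -0.001, -0.001]
ft_force: [0.4, 0.2, -0.1]
finger_gap: 73.9
```

```bash
python3 - <<'E'
from h import *
s=snap('wrist','w10'); s2=snap('side','s10');st=r.get_state(); print(st['time'],st['tcp_pos'],st['eef_rot'],st['ft_force'],st['finger_gap'])
crop('w10',190,20,330,180,5,'c18');crop('s10',250,170,350,250,6,'c19')
E
```

```text
20.425 [585.16088388 -75.10397086 207.32151086] [ 6.66501363e-01  7.45502916e-01 -5.81564984e-04 -9.98685771e-04] [ 0.0500293  -0.31900994  0.12788813] 73.71125620062871
```

View pics/c18.png

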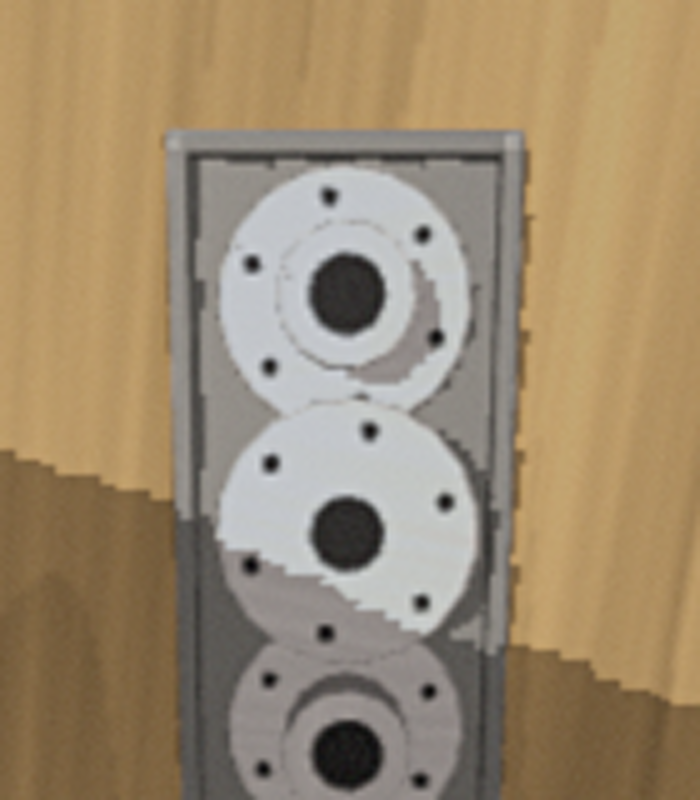

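View pics/c19.png

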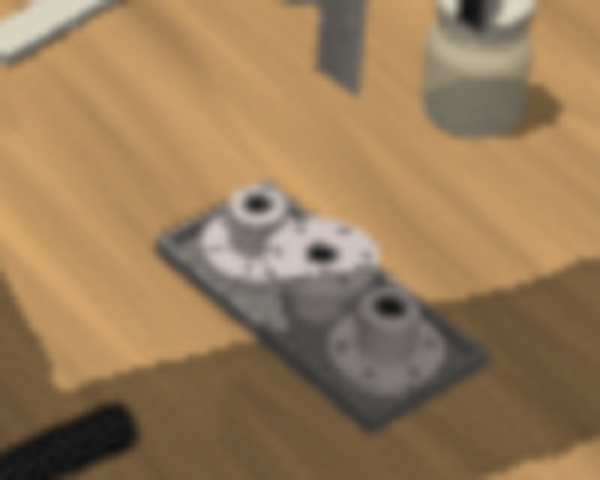

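>>> servo_tool --series '[0.53,5.86,0,-1.3,0.53,5.86,0,-2.6,0.53,5.86,0,-3.9,0.53,5.86,0,-5.2,0.53,5.86,0,-6.5,0.53,5.86,0,-7.8,0.53,5.86,0,-9.1,0.53,5.86,-0.5,-10.3,0.53,5.86,-0.5,-10.3,0.53,5.86,-0.5,-10.3,0.53,5.86,-0.5,-10.3,0.53,5.86,-0.5,-10.3]'

```text
time: 21.92
tcp_pos: [617.5, 276.1, 179.4]
eef_rot: [0.993, 0.122, 0.0, -0.0]
ft_force: [0.5, -0.1, -0.2]
finger_gap: 74.0
```

```bash
python3 - <<'E'
from h import *
s=snap('wrist','w11'); st=r.get_state(); print(st['time'],st['tcp_pos'],st['eef_rot'],st['ft_force'],st['finger_gap'])
E
```

```text
21.975 [617.51966087 276.0422038  179.25677535] [ 9.92528438e-01  1.22012799e-01  4.06380827e-04 -1.04940631e-04] [-0.62005132  0.01813826  0.18107629] 73.61615362693412
```

View pics/w11.png

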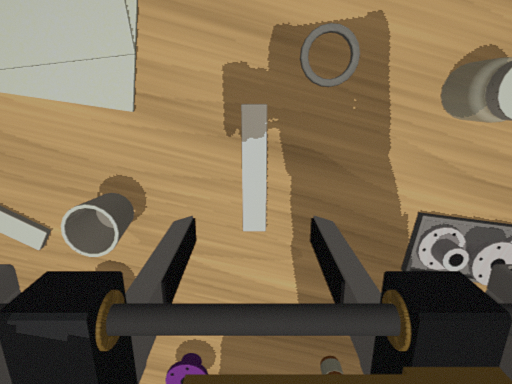

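```bash
python3 - <<'E'
from h import *
crop('w11',225,90,285,240,5,'c20')
s=load('w11'); print(np.round(s['world_from_camera'],2).tolist())
E
```

```text
[[0.24, -0.93, -0.27, 695.32], [-0.97, -0.23, -0.07, 296.61], [-0.0, 0.28, -0.96, 347.8], [0.0, 0.0, 0.0, 1.0]]
```

View pics/c20.png

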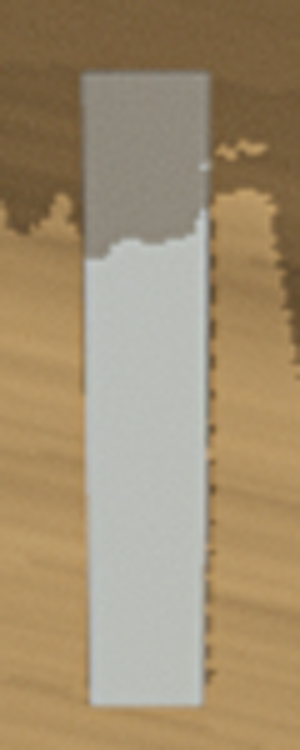

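```bash
python3 - <<'E'
from h import *
s=load('w11')
P=np.array([ray(s,225+u/5-.4,90+v/5-.4,10)[:2] for u,v in [(82,72),(209,72),(204,705),(91,705)]])
print(P.round(1),P.mean(0)); 
for a,b in [(0,1),(1,2),(2,3),(3,0)]: d=P[b]-P[a];print(np.hypot(*d).round(1),np.degrees(np.arctan2(d[1],d[0])).round(1))
E
```

```text
[[686.3 307.6]
 [692.9 281. ]
 [548.6 244.2]
 [541.9 270.9]] [617.44221891 275.91273588]
27.5 -76.0
148.9 -165.7
27.5 104.1
148.9 14.3
```

>>> servo_tool --series '[0,0,-0.7,0,0,0,-1.5,0,0,0,-2.2,0,0,0,-2.6,0,0,0,-2.74,0,0,0,-2.74,0,0,0,-2.74,0,0,0,-2.74,0]'

```text
time: 22.98
tcp_pos: [617.8, 276.2, 15.4]
eef_rot: [0.993, 0.122, 0.001, -0.0]
ft_force: [-0.4, -0.3, 0.4]
finger_gap: 73.5
```

>>> servo_tool --series '[0,0,-0.02,0,0,0,-0.03,0,0,0,-0.03,0]'

```text
time: 23.35
tcp_pos: [617.3, 276.0, 12.4]
eef_rot: [0.993, 0.122, -0.0, 0.0]
ft_force: [0.1, 0.6, 0.3]
finger_gap: 74.1
```

>>> servo_tool --series '[0,0,0,0,0,0,0,0,0,0,0,0,0,0,0,0,0,0,0,0,0,0,0,0]' --jaw -1

```text
time: 24.1
tcp_pos: [617.4, 276.0, 12.4]
eef_rot: [0.993, 0.122, -0.0, 0.0]
ft_force: [0.7, 0.2, 0.3]
finger_gap: 27.7
```

>>> servo_tool --series '[0,0,0.2,0,0,0,0.8,0,0,0,1.6,0,0,0,2,0,0,0,2,0,0,0,2,0]'

```text
time: 24.85
tcp_pos: [616.9, 275.8, 131.2]
eef_rot: [0.993, 0.122, -0.001, 0.0]
ft_force: [-1.1, 0.2, -1.5]
finger_gap: 27.3
```

```bash
python3 - <<'E'
from h import *
s=snap('wrist','w12'); st=r.get_state(); print(st['time'],st['tcp_pos'],st['eef_rot'],st['ft_force'],st['finger_gap'])
E
```

```text
24.9 [616.77767785 275.81443865 130.84146876] [ 9.92571850e-01  1.21654097e-01 -1.15178082e-03  2.77179258e-04] [-0.01717138 -0.22550619 -1.07861657] 27.57351840355034
```

View pics/w12.png

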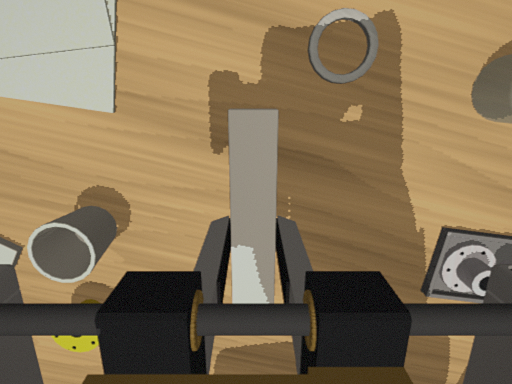

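>>> servo_tool --series '[-0.52,-4.96,0,1.3,-0.52,-4.96,0,2.6,-0.52,-4.96,0,3.9,-0.52,-4.96,0,5.2,-0.52,-4.96,0,6.5,-0.52,-4.96,0,7.8,-0.52,-4.96,0,9.1,-0.52,-4.96,0,10.33,-0.52,-4.96,0,10.33,-0.52,-4.96,0,10.33,-0.52,-4.96,-0.8,10.33,-0.52,-4.96,-0.8,10.33]'

```text
time: 26.4
tcp_pos: [584.3, -21.3, 81.6]
eef_rot: [0.666, 0.746, -0.002, -0.003]
ft_force: [0.1, -0.4, -0.0]
finger_gap: 27.8
```

>>> servo_tool --series '[0,0,0,0,0,0,0,0]'

```text
time: 26.65
tcp_pos: [586.9, -21.6, 86.2]
eef_rot: [0.665, 0.747, 0.001, 0.001]
ft_force: [0.2, -0.2, -0.6]
finger_gap: 27.3
```

```bash
python3 - <<'E'
from h import *
s=snap('wrist','w13'); snap('side','s13');st=r.get_state(); print(st['time'],st['tcp_pos'],st['eef_rot'],st['ft_force'],st['finger_gap'])
x,y=st['eef_rot'][:2];print(np.degrees(np.arctan2(2*y*y-1,2*x*y)))
crop('s13',240,150,360,250,6,'c21')
E
```

```text
26.75 [586.66896845 -21.57853317  85.67346729] [6.65246884e-01 7.46622921e-01 5.24236640e-04 7.22802824e-04] [ 0.1608697  -0.18953967 -0.58104643] 27.678327632493538
6.5973769960404445
```

View pics/w13.png

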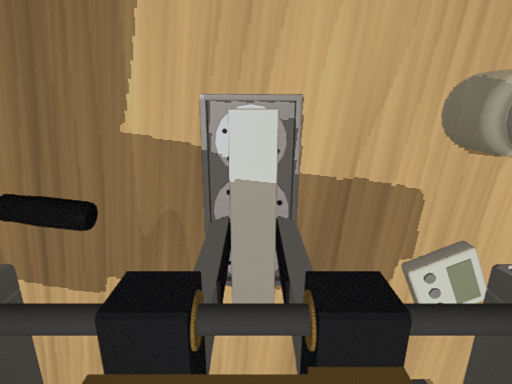

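View pics/c21.png

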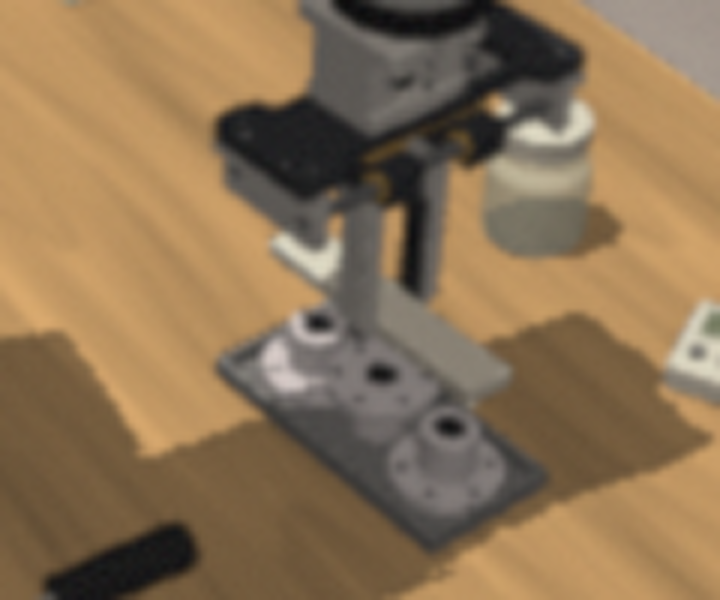

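>>> servo_tool --series '[-0.015,0,-0.2,0,-0.015,0,-0.35,0,-0.015,0,-0.45,0,-0.015,0,-0.5,0,-0.015,0,-0.5,0,-0.015,0,-0.5,0]'

```text
time: 27.5
tcp_pos: [585.4, -21.6, 54.7]
eef_rot: [0.665, 0.747, 0.0, 0.0]
ft_force: [-0.1, 0.2, 0.1]
finger_gap: 27.4
```

>>> servo_tool --series '[0,0,-0.01,0,0,0,-0.02,0,0,0,-0.02,0]'

```text
time: 27.88
tcp_pos: [585.2, -21.5, 53.2]
eef_rot: [0.665, 0.747, -0.0, -0.0]
ft_force: [0.0, 0.0, 0.1]
finger_gap: 27.4
```

>>> servo_tool --series '[0.002,0,-0.01,0,0.002,0,-0.02,0,0.002,0,-0.03,0,0.002,0,-0.035,0,0.002,0,-0.035,0]'

```text
time: 28.5
tcp_pos: [585.4, -21.6, 51.1]
eef_rot: [0.665, 0.747, -0.0, -0.0]
ft_force: [-0.3, -0.3, -0.5]
finger_gap: 27.4
```

>>> servo_tool --series '[0,0,-0.005,0,0,0,-0.01,0,0,0,-0.01,0]'

```text
time: 28.88
tcp_pos: [585.4, -21.5, 50.5]
eef_rot: [0.665, 0.747, -0.0, -0.0]
ft_force: [-1.0, -0.4, -1.0]
finger_gap: 27.7
```

>>> servo_tool --series '[0,0,-0.005,0,0,0,-0.005,0]'

```text
time: 29.12
tcp_pos: [585.4, -21.5, 50.4]
eef_rot: [0.665, 0.747, 0.0, 0.0]
ft_force: [-1.7, 0.5, 2.4]
finger_gap: 27.5
```

>>> servo_tool --series '[0,0,0,0,0,0,0,0,0,0,0,0,0,0,0,0]' --jaw 0.1

```text
time: 29.62
tcp_pos: [585.4, -21.6, 50.2]
eef_rot: [0.665, 0.747, -0.0, -0.0]
ft_force: [-0.3, -0.4, -0.7]
finger_gap: 51.7
```

>>> servo_tool --series '[0,0,0.3,0,0,0,1,0,0,-0.7,2,0,0,-1.3,3,0,0,-1.3,3,0,0,-1.3,3,0,0,-1.3,3,0]'

```text
time: 30.5
tcp_pos: [584.9, -98.7, 228.6]
eef_rot: [0.665, 0.747, -0.001, -0.001]
ft_force: [-0.1, 0.5, -0.6]
finger_gap: 51.4
```

```bash
python3 - <<'E'
from h import *
s=snap('wrist','w14'); s2=snap('side','s14');s2=snap('scene','sc14');st=r.get_state(); print(st['time'],st['tcp_pos'],st['eef_rot'],st['ft_force'],st['finger_gap'])
crop('s14',250,160,350,250,6,'c22')
E
```

```text
30.65 [585.08419272 -98.77606527 228.94548382] [ 6.64810015e-01  7.47011657e-01 -5.06809850e-04 -9.85887161e-04] [0.14718025 0.17644691 0.03038159] 51.4791378892991
```

View pics/w14.png

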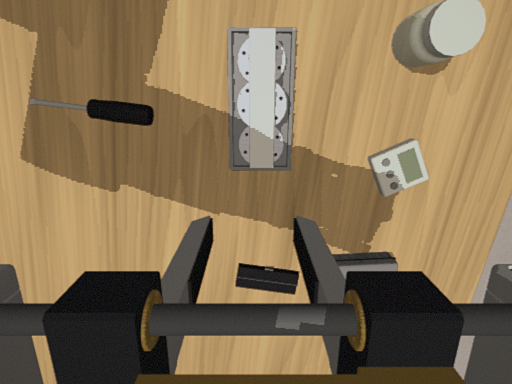

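View pics/c22.png

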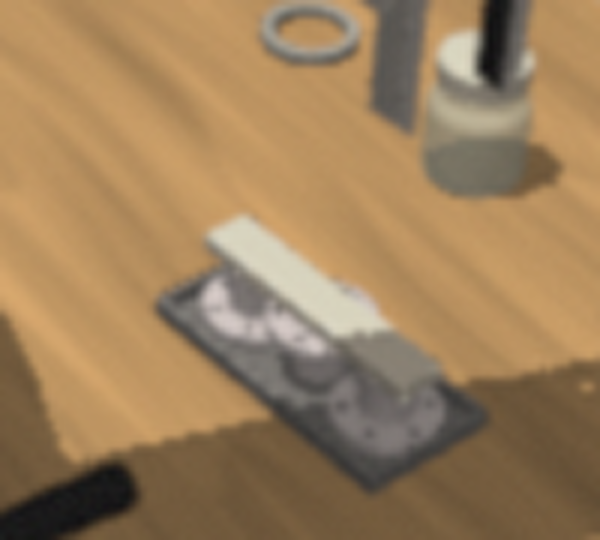

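View pics/sc14.png

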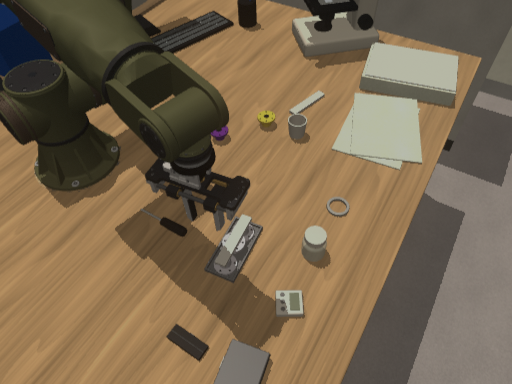

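```bash
python3 - <<'E'
from h import *
print(r.hand_in())
E
```

```text
the job is handed in; nothing more can be done
None
```

The job is done and handed in at about 31 s of the 64 s limit. The hand-in gave no verdict.

**What I did:**
- I put the crown-up adapter on the tray floor and slid it until it touched the end wall (contact force about 6 N).
- I lowered the white crown-down adapter into the gap until the force reading showed it on the floor, then let it go.
- I laid the spacer strip nearest the base flat over all three.

**Last checks:**
- **End adapters:** along the tray they sit about 49 mm from its centre on one side (the adapter that was already there) and about 51 mm on the other.
- **Middle adapter:** I aimed it midway between the other two, and in the picture its brim overlaps both. I judged it by eye and did not measure its final position.
- **Strip:** it shows flat and centred across the tray, and spans all three adapters. The gripper was at 50.4 mm when the strip touched, which matches level tops at 38 mm.
- **Other things:** in the last pictures they looked undisturbed.
- **Forces:** none of the force readings I took during the moves went above about 9 N.

**Disagreement between cameras:** the first rough fixes from the scene and side cameras differed by up to about 12 mm from each other and from the wrist camera. I used the wrist camera, whose positions matched the wall contact to about 1 mm.

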